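Open the combination lock and hold it out

ROBOT

A 7-joint arm with a two-finger parallel gripper is mounted at the origin on the work surface. World frame = base frame: x ahead of the robot, y to its left, z up, the work surface at z = 0. Lengths are in m, angles in rad, forces in N, time in s.
With the tool pointing down it reaches from about 0.425 to 0.875 m from the base axis. Payload 8.4 kg.
Tool frame: the origin (TCP) lies midway between the tips of the shut fingers; the grasp point (between the pads) lies 19 mm behind it; z points along the fingers, y is the line along which they close (so a half turn about z gives the same grasp; the last joint's range is limited). The gripper opens to 85 mm and grips with 20 to 120 N. Pads are 22 mm wide; open, the fingers measure 114 mm over their backs; the gripper's body (76 mm by 85 mm) begins 54 mm behind the grasp point. The pads swing forward as they close: fully open they stand 13 mm farther back than shut.
Start: joints at [-1.322, 0.333, 0.04, 1.465, -0.013, 1.343, -0.059], TCP at [0.222, 0.611, 0.231] pointing down, gripper open.
Joint ranges: [-2.58, 2.58], [-0.38, 2.09], [-1.3, 1.39], [0.25, 2.4], [-1.5, 4.64], [0.08, 2.09], [-2.65, 2.65]. Speed limits (rad/s): [2.22, 2.22, 2.79, 2.79, 3.14, 3.14, 3.14].

INTERFACE

Orientations are given as a unit quaternion [x, y, z, w].
In Python, from plant import env gives the robot as it stands.
- The arm moves only by the tool move_arm, never from a script. Its argument "series" is one flat list of numbers, 4 for each row, row after row: the shift along the world's x, y, z in units of 30 mm (1.0 is 30 mm), then the turn about the world's z in units of 10 degrees (1.0 is 10 degrees). In form: [tx, ty, tz, yaw, tx, ty, tz, yaw, ...]. A call has 1 to 8 rows; each row is the pose to reach, as a shift and turn from the pose commanded when the call began; what a row does not reach only later rows make up. A row lasts 1/8 s, in which the tool goes at most 62.5 mm and 10.7 degrees, less where a joint would pass 70% of its speed; a pose out of reach is approached as far as the arm can. A call with a gripper value outside its range is refused whole. "gripper" is the opening, from -1 (shut) to 1 (fully open), set as the call begins (left out, the last holds). The fingers move at their own pace and stop on an object; "newtons" is the grip in N (left out, the last holds). Time passes only in rows, so rows that repeat a pose let the fingers close. It gives the time, the measured TCP pose, the force, the opening and the grip force at its end, in the units of the state.
- env.observe(): the state, without advancing time (a new reading comes with each control period).
- env.read_camera(name): name is "side" or "top"; returns a dict with "image" (480x640x3 uint8, red, green, blue), "fx", "fy", "cx", "cy" (pixels), "dist" ([k1, k2, p1, p2, k3] as OpenCV has them; the pictures are not rectified), "extrinsics" (4x4, takes a point from world to camera coordinates). Camera axes: x right, y down, z forward; pixel columns grow to the right and rows downward; lengths in m; the calibration is good to about 2 mm. A picture is of the moment at which its call begins. There is no depth.
- env.finish_job(): hands the job in; it is judged then, once.
The state is a dict: "clock": time; "qpos": joint angles; "qvel": joint speeds; "joint_torque": joint torques, N m; "tcp_pos": TCP position; "eef_rot": TCP orientation; "wrist_force": force on the tool from outside, world axes, zero at the start; "wrist_torque": the same for the moment, N m; "gripper_width": opening from 0.0 (shut) to 1.0 (fully open); "grasp_force": force on a finger pad.
Only numpy, scipy, OpenCV 4.12 (cv2) and the standard library are available. Lean on these libraries where they do the work, as an engineer would, in place of code of your own. Each camera call takes 0.05 s, during which the arm holds its last target. There are 200 camera calls.

TASK

Turn the black dial of the green combination lock, notch by notch, until its white pointer clicks in at the orange mark, then pull the steel shackle out of the lock body as far as it goes. Take the opened lock out of its cradle by the shackle and hold it up over the middle of the blue hand-over mat, with the lock body at least 100 mm above the bench, and finish still holding it there; leave the bottle, the jar and the beaker alone.

Things in the scene. Friction and masses are not known exactly. Their poses are not given: they have to be found in the camera images.
- lock: green combination padlock, 0.3 to 0.46 kg: body 64 (x) x 68 (y) x 28 (z) mm lying on its back in the cradle, shackle to its -x side, dial on top; an orange mark, 9 mm wide, on its top at the middle of the -x edge. Origin: centre of the body's underside. Held by the shackle, the body may swing down until it hangs.
- dial (a joint): dial angle, rad. 0 = pointer at the orange mark (towards the shackle); only there, within about 0.08, does the shackle come out. Positive = counterclockwise from above. 15 notches 0.419 rad (24 deg) apart, clicks of about 0.03 N m; let go, it snaps into the nearest notch. Starts one to three notches on the positive side: turn it clockwise.
- dial_grip (a point): on the dial's axis above the lock's centre, 46 mm above the lock's underside; its axes turn with the dial, the white pointer is its -x. Black disc 48 mm in diameter, top 11 mm below this point; on it an upright bar grip 42 mm long (x), 12 mm thick (y), from the disc to 8.5 mm above this point.
- shackle (a joint): how far the shackle is pulled out, m: 0 closed, 0.015 fully out (hard stop). Drags with about 3 N and stays where it is left. Locked, it gives about 1 mm.
- crown (a point): middle of the shackle's crown, on the bar's centre line, axes of the lock. Level U of 8 mm round steel bar, 40 mm wide inside (y), 14 mm above the lock's underside, 50 mm above the bench, nothing below it. Closed, the crown is 80 mm from the lock's centre along its -x, straight for 32 mm along y, with 38 mm free (x) between its inner side and the cradle. Moves along the lock's -x when pulled.
- cradle: fixed white block 78 (x) x 81 (y) mm, pocket floor 36 mm above the bench, rims 12 mm high at the sides and back (+x), and at the front (-x) a stop tab 30 mm wide (y), 4 mm thick, 16 mm high between the shackle's legs. The lock lies in it, same axes, 1.5 mm play all round, and lifts out upwards. Origin: centre of its underside, below the lock's centre.
- mat: fixed blue hand-over mat 180 x 180 x 3 mm on the bench. Origin: centre of its underside.
- sample_bottle: loose white bottle, 56 mm in diameter, 130 mm high; leave alone. Origin: centre of its underside.
- reagent_jar: loose amber jar, 64 mm in diameter, 85 mm high; leave alone. Origin: centre of its underside.
- beaker: loose clear beaker, 72 mm in diameter, 85 mm high; leave alone. Origin: centre of its underside.
Not all that is in view belongs to the job. Leave any purple or red look-alike of the lock alone.

How it is judged:
On the way, in this order (a step that is already met when the one before it is completed fails the run):
1. the dial stands at the mark, with the shackle still in (value of joint dial between -0.09 and 0.09 rad and value of joint shackle below 0.004 m), for 0.2 s.
2. the shackle is pulled out (value of joint shackle above 0.012 m), for 0.1 s.
At the end, for the whole second after the job is handed in: The opened lock (shackle out by more than 11 mm) is held still in the gripper (finger force above 1 N, lock slower than 0.1 m/s), clear of the cradle, its origin more than 100 mm above the bench, with the lock body or the shackle's crown within 90 mm of the mat's centre seen from above (value of joint shackle above 0.011 m and height (world z) of lock above 0.1 m and horizontal distance between any of lock, crown and mat below 0.09 m and contact force between lock and the fingers above 1 N and contact force between lock and cradle below 0.1 N and linear speed of lock below 0.1 m/s); the arm keeps its last pose, push and grip.
It fails at once if the sample bottle is moved or tipped (distance of sample_bottle from where it was at the start of the episode above 0.03 m or angle between sample_bottle's own z axis and vertical above 0.5 rad).
It fails at once if the reagent jar is moved or tipped (distance of reagent_jar from where it was at the start of the episode above 0.03 m or angle between reagent_jar's own z axis and vertical above 0.5 rad).
It fails at once if the beaker is moved or tipped (distance of beaker from where it was at the start of the episode above 0.03 m or angle between beaker's own z axis and vertical above 0.5 rad).
It also fails if it takes over 54 s, if anything falls off the work surface, if the arm or the gripper's body presses on something with over 40 N, if the wrist force passes 120 N, or if a joint passes its speed limit or range.

## Working session

There is one attempt and no reset: what is moved stays moved. The work goes in short steps, Python scripts to look and compute and a tool call to move; the robot and the scene stay as the last step left them, time stands still between calls to the robot, and variables do not carry over. Pictures are saved under pics/ and viewed, at most 10 in all, crops included, and the job is handed in when it is done.

Besides the shell and the picture viewer there is one more tool, called after "Request:" by a JSON object that holds its "name" and its "arguments". move_arm: Moves the arm, as the interface text tells. Its arguments: {"type":"object","properties":{"series":{"type":"array","items":{"type":"number"}},"gripper":{"type":"number"},"newtons":{"type":"number"}},"required":["series"]}

```bash
mkdir -p pics; cat > h.py <<'E'
import numpy as np, cv2
from plant import env
def cam(n):
    c=env.read_camera(n); c['K']=np.array([[c['fx'],0,c['cx']],[0,c['fy'],c['cy']],[0,0,1.]]); c['d']=np.array(c['dist'],float); c['E']=np.array(c['extrinsics']); return c
def save(c,f,box=None,s=1):
    im=c['image'][...,::-1]
    if box: im=im[box[1]:box[3],box[0]:box[2]]
    cv2.imwrite(f,cv2.resize(im,None,fx=s,fy=s,interpolation=cv2.INTER_CUBIC))
def ray(c,uv):
    p=cv2.undistortPoints(np.array([[uv]],float),c['K'],c['d'])[0,0]
    R,t=c['E'][:3,:3],c['E'][:3,3]; return -R.T@t, R.T@np.array([p[0],p[1],1])
def onz(c,uv,z):
    o,d=ray(c,uv); return o+d*(z-o[2])/d[2]
def proj(c,P):
    R,t=c['E'][:3,:3],c['E'][:3,3]
    return cv2.projectPoints(np.array(P,float).reshape(-1,3),cv2.Rodrigues(R)[0],t,c['K'],c['d'])[0][:,0]
E
python3 - <<'E'
from h import *
for n in('top','side'):
    c=cam(n); save(c,f'pics/{n}0.png'); print(n,ray(c,(320,240)))
s=env.observe(); print(s['clock'],s['tcp_pos'],s['eef_rot'],s['gripper_width'])
E
```

```text
top (array([ 0.48143083, -0.00760474,  1.1633624 ]), array([ 0.09894761,  0.00709011, -0.9952349 ]))
side (array([ 0.59788425, -0.76413344,  0.95895694]), array([ 0.03552498,  0.64935886, -0.75981811]))
0.1 [0.22141963 0.61068952 0.23049237] [ 1.73027603e-01  9.84916699e-01 -7.34296484e-04 -7.25801594e-05] 1.0000213337114268
```

View pics/top0.png

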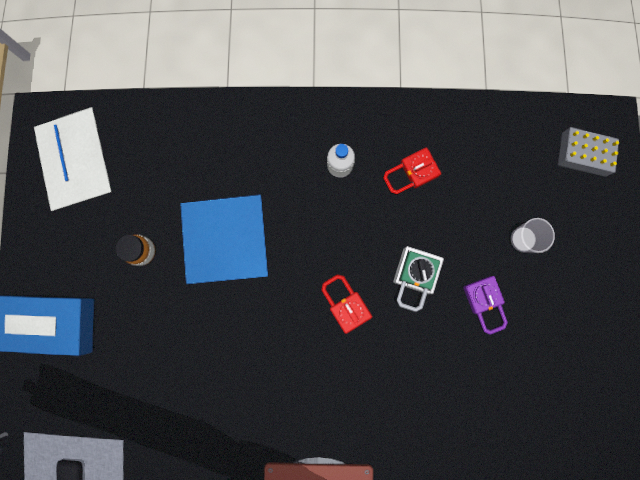

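View pics/side0.png

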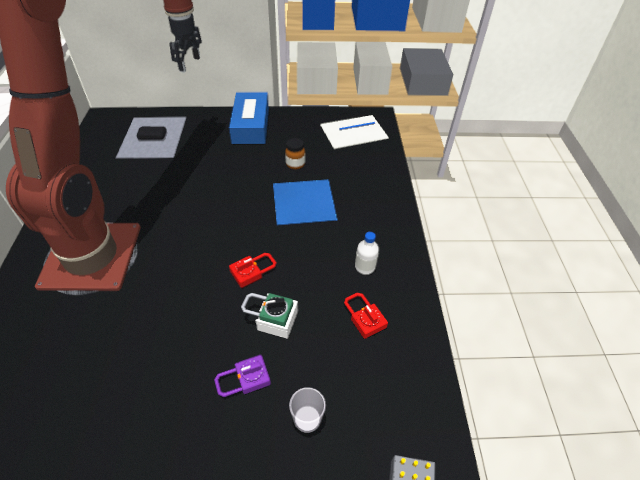

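Top view: green lock at (420,270) in the white cradle, shackle towards (411,300). Look-alikes are the red locks at (421,168) and (347,305) and the purple one at (487,300). The mat is at (224,239), the bottle at (341,160), the jar at (136,250) and the beaker at (533,237). I choose the green one and check it in a close crop.

```bash
python3 - <<'E'
from h import *
c=cam('top'); save(c,'pics/crop0.png',(380,230,460,320),6.5)
im=c['image']; hsv=cv2.cvtColor(im,cv2.COLOR_RGB2HSV)
def blob(m,box):
    z=np.zeros_like(m); x0,y0,x1,y1=box; z[y0:y1,x0:x1]=m[y0:y1,x0:x1]
    k=cv2.findContours(z,0,2)[0]; return max(k,key=cv2.contourArea)
B=(385,235,455,320)
g=blob(cv2.inRange(hsv,(60,80,40),(90,255,255)),B)
r=cv2.minAreaRect(g); print('green',r)
q=np.array([onz(c,p,.064) for p in cv2.boxPoints(r)])[:,:2]; print(q.round(4), q.mean(0), np.linalg.norm(np.diff(q,axis=0),axis=1))
o=cv2.inRange(hsv,(8,130,120),(22,255,255))
ys,xs=np.nonzero(o[280:300,400:430]); 
if len(xs): print('orange',xs.mean()+400,ys.mean()+280,onz(c,(xs.mean()+400,ys.mean()+280),.064),len(xs))
w=cv2.inRange(hsv,(0,0,110),(180,60,255)); w[:,:]=w
z=np.zeros_like(w); z[286:318,390:435]=w[286:318,390:435]
ys,xs=np.nonzero(z); P=np.array([onz(c,p,.05) for p in zip(xs,ys)]); print('shackle minx',P[:,0].min(),len(xs), P[P[:,0]<P[:,0].min()+.012].mean(0))
m=blob(cv2.inRange(hsv,(95,150,80),(115,255,255)),(170,180,280,300)); r=cv2.minAreaRect(m); print('mat',onz(c,r[0],.003),r)
E
```

```text
green ((419.3879089355469, 270.0587158203125), (33.22783660888672, 30.781980514526367), 17.354022979736328)
[[ 0.5107 -0.1623]
 [ 0.5713 -0.1814]
 [ 0.5515 -0.2471]
 [ 0.491  -0.2276]] [ 0.53112314 -0.20460479] [0.06344594 0.06859125 0.06348278]
orange 416.27272727272725 284.0 [ 0.50245486 -0.19799679  0.064     ] 11
shackle minx 0.4469986823602905 332 [ 0.45393669 -0.19207826  0.05      ]
mat [0.59680116 0.21290659 0.003     ] ((223.1168212890625, 238.87301635742188), (83.3370361328125, 82.42544555664062), 85.13549041748047)
```

View pics/crop0.png

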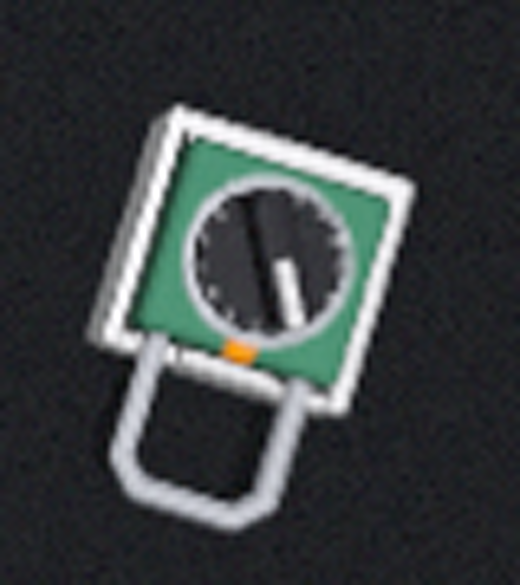

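The crop shows the green lock with its orange mark at about (416,284). The pointer, running from (424,270) to (426,280), is some 25° counterclockwise of the mark. I check its angle and cross-check the centre from the side view.

```bash
python3 - <<'E'
from h import *
c=cam('top'); s=cam('side')
yaw=np.arctan2(-.0193,.0606); ax=np.array([np.cos(yaw),np.sin(yaw)])
hsv=cv2.cvtColor(c['image'],cv2.COLOR_RGB2HSV)
w=cv2.inRange(hsv,(0,0,150),(180,60,255)); z=np.zeros_like(w); z[267:282,421:429]=w[267:282,421:429]
ys,xs=np.nonzero(z); P=np.array([onz(c,p,.0905)[:2] for p in zip(xs,ys)])
v=np.linalg.svd(P-P.mean(0))[2][0]; v=v*np.sign(v@-ax)
print('pointer',P.mean(0),len(xs),'from -x deg',np.degrees(np.arctan2(v[1],v[0])-np.arctan2(-ax[1],-ax[0])))
C=np.array([.5311,-.2046]); d=C-P.mean(0); print('dir centre->pointer rel', np.degrees(np.arctan2(-d[1],-d[0])-np.arctan2(-ax[1],-ax[0])))
h=cv2.cvtColor(s['image'],cv2.COLOR_RGB2HSV); m=cv2.inRange(h,(60,80,30),(92,255,255)); m[:285]=0;m[345:]=0;m[:,:235]=0;m[:,310:]=0
k=max(cv2.findContours(m,0,2)[0],key=cv2.contourArea); q=cv2.approxPolyDP(cv2.convexHull(k),4,True)[:,0]
Q=np.array([onz(s,p,.064)[:2] for p in q]); print(Q.round(4).tolist(),Q.mean(0), cv2.minAreaRect((Q*1000).astype(np.float32)))
# crown in both views
for cc,n in((c,'top'),(s,'side')):
    print(n,proj(cc,[[*(C-.08*ax),.05],[*C,.0905]]).round(1).tolist())
print('yaw',np.degrees(yaw))
E
```

```text
pointer [ 0.51717707 -0.21039945] 38 from -x deg -326.5658549562533
dir centre->pointer rel -319.7206292931082
[[0.5118, -0.1674], [0.5677, -0.185], [0.5504, -0.2554], [0.4942, -0.2367]] [ 0.53102775 -0.21113705] ((531.0855712890625, -211.44500732421875), (75.80597686767578, 59.052242279052734), 75.76836395263672)
top [[406.6, 307.1], [421.8, 269.5]]
side [[245.7, 300.8], [275.8, 300.0]]
yaw -17.665732958769784
```

Request:
{"name": "move_arm", "arguments": {"series": [11,-13.5,0,0,11,-13.5,0,0,11,-13.5,0,0,11,-13.5,0,0,11,-13.5,0,0,11,-13.5,0,0,11,-13.5,0,0,11,-13.5,0,0], "gripper": 0.2}}

```text
clock: 1.25
tcp_pos: [0.5384, 0.2218, 0.2315]
eef_rot: [0.173, 0.985, 0.0, 0.0]
wrist_force: [0.2, 0.2, 0.3]
gripper_width: 0.598
grasp_force: 0.0
```

```bash
python3 - <<'E'
from h import *
c=cam('top'); s=cam('side')
hsv=cv2.cvtColor(c['image'],cv2.COLOR_RGB2HSV)
w=cv2.inRange(hsv,(0,0,90),(180,70,255)); z=np.zeros_like(w); z[295:318,390:430]=w[295:318,390:430]
ys,xs=np.nonzero(z); P=np.array([onz(c,p,.05)[:2] for p in zip(xs,ys)])
dc=onz(c,(421.5,269.5),.071); print('disc',dc)
for yd in(-15,-16,-17,-18,-19):
    a=np.radians(yd); ax=np.array([np.cos(a),np.sin(a)]); ay=np.array([-ax[1],ax[0]])
    u=P@ax; t=P@ay; far=u<u.min()+.008
    print(yd,'crown outer u',u.min()-dc[:2]@ax,'y range',t.min()-dc[:2]@ay,t.max()-dc[:2]@ay, 'crownflat spread',t[far].min()-dc[:2]@ay,t[far].max()-dc[:2]@ay)
def tile(cam_,box):
    f=6; im=cam_['image'][box[1]:box[3],box[0]:box[2],::-1]; im=cv2.resize(im,None,fx=f,fy=f,interpolation=cv2.INTER_CUBIC).copy()
    for n,col in((1,(0,255,255)),(2,(255,0,255))):
        b=np.radians(-17+24*n); v=np.array([np.cos(b),np.sin(b)])
        pp=(proj(cam_,[[*(dc[:2]+v*k),.0905] for k in(-.021,.021)])-box[:2]+.5)*f
        cv2.line(im,tuple(map(int,pp[0])),tuple(map(int,pp[1])),col,1)
    return im
cv2.imwrite('pics/ov.png',np.hstack([tile(c,(390,240,450,315)),tile(s,(240,280,305,355))]))
E
```

```text
disc [ 0.53192425 -0.2076016   0.071     ]
-15 crown outer u -0.08481566640306337 y range -0.026043135578724216 0.031077061680038695 crownflat spread -0.02142641973378384 0.025851890799462006
-16 crown outer u -0.08488923887741395 y range -0.0268531654525234 0.029908069928823538 crownflat spread -0.022782018527423793 0.024485098720566867
-17 crown outer u -0.08504540938987837 y range -0.02787379100322121 0.028729967889782076 crownflat spread -0.024130677697525985 0.023110848243408907
-18 crown outer u -0.08518949445696583 y range -0.028930258766680712 0.02754311442420796 crownflat spread -0.023496143898958113 0.022370569776743215
-19 crown outer u -0.08540802117876872 y range -0.030019991378648157 0.026347871059164057 crownflat spread -0.02354938097570948 0.021016717065160954
```

View pics/ov.png

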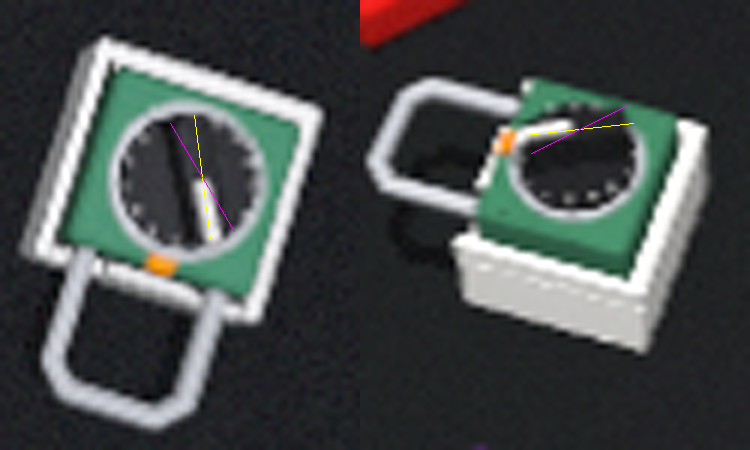

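The overlay puts the bar on the one-notch line (yellow) in both views, and the crown lies 81 mm from the disc's centre. The lock is at (0.532, -0.2075) with yaw about -17.3°. I go above it.

Request:
{"name": "move_arm", "arguments": {"series": [-0.2,-14.3,0,2.66,-0.2,-14.3,0,2.66,-0.2,-14.3,0,2.66,-0.2,-14.3,0,2.66,-0.2,-14.3,0,2.66,-0.2,-14.3,0,2.66,-0.2,-14.3,0,2.66,-0.2,-14.3,0,2.66], "gripper": -0.3}}

```text
clock: 2.35
tcp_pos: [0.5298, -0.2112, 0.2315]
eef_rot: [-0.054, 0.999, -0.001, -0.0]
wrist_force: [0.1, 1.2, -0.3]
gripper_width: 0.351
grasp_force: 0.0
```

Request:
{"name": "move_arm", "arguments": {"series": [0,0,0,0,0,0,0,0]}}

```text
clock: 2.6
tcp_pos: [0.5318, -0.2039, 0.2312]
eef_rot: [-0.059, 0.998, 0.0, -0.0]
wrist_force: [-0.0, 0.7, 0.3]
gripper_width: 0.35
grasp_force: 0.0
```

```bash
cat > st.py <<'E'
from h import *
s=env.observe(); x,y=s['eef_rot'][:2]
print(s['clock'],np.round(s['tcp_pos'],4),'tooly yaw',2*np.degrees(np.arctan2(y,x))-90,s['gripper_width'],s['grasp_force'],np.round(s['qpos'],2),np.round(s['wrist_force'],1),np.round(s['wrist_torque'],2))
E
python3 st.py
```

```text
2.6 [ 0.5318 -0.2039  0.2312] tooly yaw 96.8117401765698 0.3495298256753812 0.0 [-0.26  0.18  0.63  1.69 -0.11  1.3   2.08] [-0.   0.7  0.3] [-0.01 -0.04  0.04]
```

Request:
{"name": "move_arm", "arguments": {"series": [0,-0.12,-2,0,0,-0.12,-3.5,0,0,-0.12,-4.2,0,0,-0.12,-4.6,0,0,-0.12,-5.0,0,0,-0.12,-5.22,0,0,-0.12,-5.22,0,0,-0.12,-5.22,0]}}

```text
clock: 3.6
tcp_pos: [0.5318, -0.2094, 0.0753]
eef_rot: [-0.058, 0.998, -0.0, 0.0]
wrist_force: [-0.4, 0.4, 0.4]
gripper_width: 0.347
grasp_force: 0.0
```

```bash
python3 st.py; python3 - <<'E'
from h import *
s=cam('side'); c=cam('top')
a=cv2.resize(s['image'][240:350,230:320,::-1],None,fx=4.4,fy=4.4); b=cv2.resize(c['image'][220:330,380:470,::-1],None,fx=4.4,fy=4.4)
cv2.imwrite('pics/g.png',np.hstack([a,b]))
E
```

```text
3.6 [ 0.5318 -0.2094  0.0753] tooly yaw 96.6653341556329 0.34680211516332377 0.0 [-0.2   0.35  0.59  1.86 -0.23  1.    2.18] [-0.4  0.4  0.4] [ 0.03  0.01 -0.  ]
```

View pics/g.png

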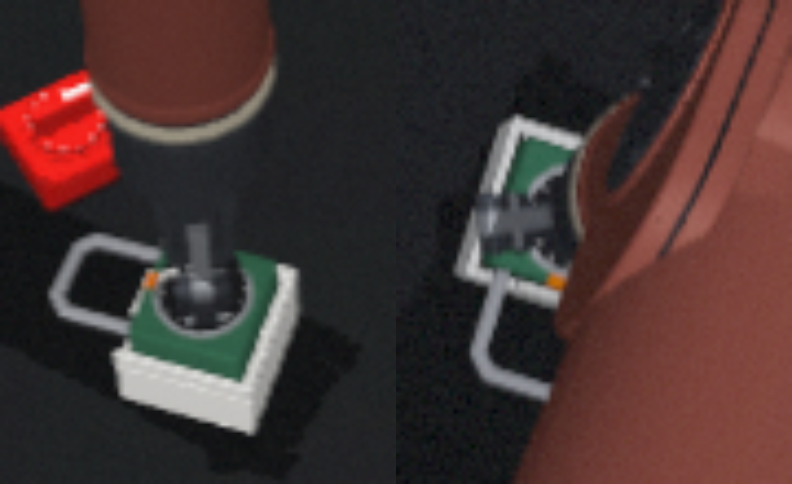

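The gripper straddles the bar centrally over the dial. I close on it.

Request:
{"name": "move_arm", "arguments": {"series": [0,0.05,-0.05,0,0,0.05,-0.05,0,0,0.05,-0.05,0,0,0.05,-0.05,0,0,0.05,-0.05,0], "gripper": -1, "newtons": 40}}

```text
clock: 4.32
tcp_pos: [0.5317, -0.207, 0.0736]
eef_rot: [-0.058, 0.998, 0.0, 0.0]
wrist_force: [-1.5, 1.5, 5.0]
gripper_width: 0.129
grasp_force: 41.3
```

```bash
python3 st.py
```

```text
4.325 [ 0.5317 -0.207   0.0736] tooly yaw 96.70190053495963 0.12937815016014334 41.30901038646698 [-0.2   0.35  0.59  1.86 -0.23  1.    2.18] [-1.5  1.5  5. ] [ 0.57  0.26 -0.03]
```

Request:
{"name": "move_arm", "arguments": {"series": [0,0,0,-0.6,0,0,0,-1.2,0,0,0,-1.8,0,0,0,-2.5,0,0,0,-2.5,0,0,0,-2.5,0,0,0,-2.5]}}

```text
clock: 5.2
tcp_pos: [0.5316, -0.2072, 0.0736]
eef_rot: [0.159, 0.987, 0.0, 0.0]
wrist_force: [-1.4, 1.9, 5.8]
gripper_width: 0.132
grasp_force: 41.4
```

```bash
python3 st.py
```

```text
5.2 [ 0.5316 -0.2072  0.0736] tooly yaw 71.69980593323027 0.13200663072181737 41.43039107322693 [-0.27  0.36  0.68  1.87 -0.27  1.    1.77] [-1.4  1.9  5.8] [0.39 0.34 0.04]
```

Request:
{"name": "move_arm", "arguments": {"series": [0,0,0,0,0,0,0,0,0,0,0,0,0,0,0.4,0,0,0,1,0,0,0,2,0,0,0,3,0], "gripper": -0.3}}

```text
clock: 6.08
tcp_pos: [0.5315, -0.208, 0.1655]
eef_rot: [0.159, 0.987, -0.0, 0.001]
wrist_force: [-0.4, -0.4, 0.2]
gripper_width: 0.355
grasp_force: 0.0
```

Request:
{"name": "move_arm", "arguments": {"series": [-3,5,1,-3,-3,5,1,-6,-3,5,1,-9,-3,5,1,-9,-3,5,1,-9,-3,5,1,-9,-3,5,1,-9,-3,5,1,-9]}}

```text
clock: 7.08
tcp_pos: [0.4416, -0.0581, 0.1945]
eef_rot: [0.749, 0.662, 0.001, 0.0]
wrist_force: [0.1, 0.1, 0.7]
gripper_width: 0.35
grasp_force: 0.0
```

```bash
python3 st.py; python3 - <<'E'
from h import *
s=cam('side'); c=cam('top')
a=cv2.resize(s['image'][270:360,230:320,::-1],None,fx=4.4,fy=4.4); b=cv2.resize(c['image'][235:325,380:470,::-1],None,fx=4.4,fy=4.4)
cv2.imwrite('pics/g2.png',np.hstack([a,b]))
E
```

```text
7.075 [ 0.4416 -0.0581  0.1945] tooly yaw -7.063005695022582 0.3503807503532403 0.0 [-0.57 -0.11  0.57  2.01  0.06  1.22 -0.14] [0.1 0.1 0.7] [ 0.02 -0.06  0.03]
```

View pics/g2.png

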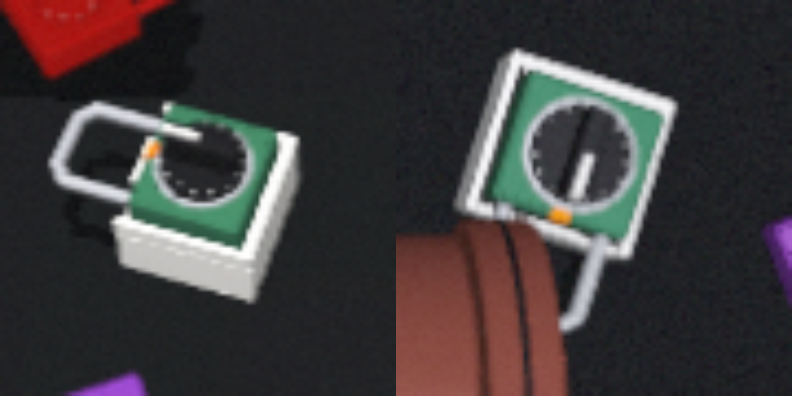

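The pointer, from (587,160) to (578,195) in the right crop, now runs parallel to the shackle legs, so it clicked in at the mark. Next is the crown.

Request:
{"name": "move_arm", "arguments": {"series": [0.4,-2,-0.5,0,0.45,-4.15,-2,0,0.45,-4.15,-2.5,0,0.45,-4.15,-2.5,0,0.45,-4.15,-2.5,0,0.45,-4.15,-2.5,0]}}

```text
clock: 7.92
tcp_pos: [0.4559, -0.1813, 0.1194]
eef_rot: [0.746, 0.666, 0.001, 0.0]
wrist_force: [-0.3, 0.9, -0.1]
gripper_width: 0.353
grasp_force: 0.0
```

```bash
python3 st.py
```

```text
7.925 [ 0.4559 -0.1813  0.1194] tooly yaw -6.505138770381194 0.3530097925623187 0.0 [-0.43  0.11  0.77  2.01 -0.09  1.05  0.27] [-0.3  0.9 -0.1] [-0.01 -0.01  0.03]
```

Request:
{"name": "move_arm", "arguments": {"series": [0,-0.06,0,-0.6,0,-0.06,-0.5,-1.08,0,-0.06,-1.2,-1.08,0,-0.06,-1.8,-1.08,0,-0.06,-2.4,-1.08,0,-0.06,-2.9,-1.08,0,-0.06,-2.93,-1.08,0,-0.06,-2.93,-1.08]}}

```text
clock: 8.93
tcp_pos: [0.455, -0.1842, 0.0305]
eef_rot: [0.806, 0.591, 0.0, -0.0]
wrist_force: [0.5, -0.4, 0.5]
gripper_width: 0.348
grasp_force: 0.0
```

```bash
python3 st.py;python3 - <<'E'
from h import *
s=cam('side'); save(s,'pics/g3.png',(220,230,320,340),5)
E
```

```text
8.925 [ 0.455  -0.1842  0.0305] tooly yaw -17.473974364138286 0.3477172501414094 0.0 [-0.37  0.28  0.75  2.09 -0.25  0.87  0.22] [ 0.5 -0.4  0.5] [-0.05 -0.   -0.03]
```

View pics/g3.png

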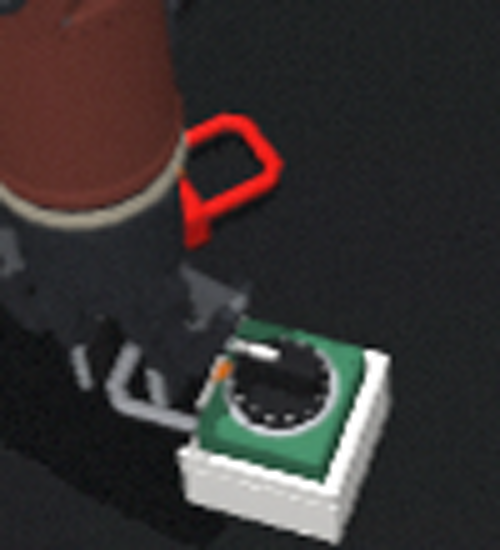

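The crown, at about (120,390) in the crop, lies between the two fingers at (80,370) and (160,390). I close and pull.

Request:
{"name": "move_arm", "arguments": {"series": [0,0,0,0,0,0,0,0,0,0,0,0,0,0,0,0,0,0,0,0], "gripper": -1, "newtons": 80}}

```text
clock: 9.6
tcp_pos: [0.4551, -0.184, 0.0304]
eef_rot: [0.806, 0.592, 0.0, -0.0]
wrist_force: [0.5, 0.1, 2.3]
gripper_width: 0.061
grasp_force: 78.2
```

```bash
python3 st.py
```

```text
9.6 [ 0.4551 -0.184   0.0304] tooly yaw -17.465386247012873 0.0614837664682324 78.15214991569519 [-0.37  0.28  0.75  2.09 -0.25  0.86  0.22] [0.5 0.1 2.3] [-0.08  0.06 -0.05]
```

Request:
{"name": "move_arm", "arguments": {"series": [-0.12,0.04,0,0,-0.24,0.075,0,0,-0.36,0.11,0,0,-0.45,0.14,0,0,-0.54,0.17,0,0,-0.54,0.17,0,0,-0.54,0.17,0,0]}}

```text
clock: 10.48
tcp_pos: [0.4383, -0.1787, 0.0302]
eef_rot: [0.806, 0.592, -0.0, -0.001]
wrist_force: [-0.6, 0.7, 2.8]
gripper_width: 0.06
grasp_force: 78.4
```

```bash
python3 st.py;python3 - <<'E'
from h import *
s=cam('side'); save(s,'pics/g4.png',(220,230,320,340),5)
E
```

```text
10.475 [ 0.4383 -0.1787  0.0302] tooly yaw -17.466384726679166 0.06043525731148534 78.4365963935852 [-0.39  0.24  0.76  2.13 -0.22  0.85  0.19] [-0.6  0.7  2.8] [-0.03 -0.13  0.  ]
```

View pics/g4.png

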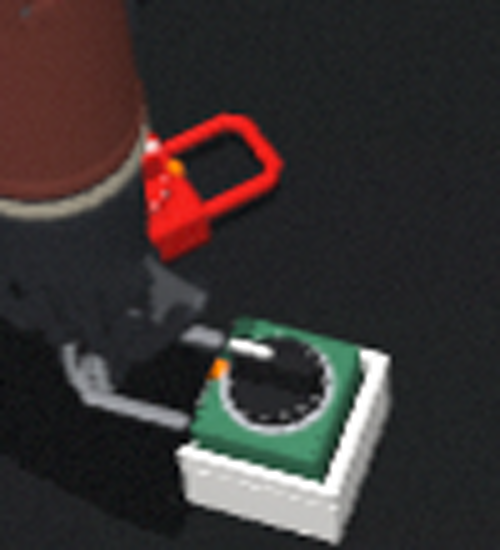

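The shackle has come out, with the crown now at about (85,385) and the body still in the cradle. I pull a little more to feel the stop.

Request:
{"name": "move_arm", "arguments": {"series": [-0.05,0.015,0,0,-0.08,0.025,0,0,-0.08,0.025,0,0]}}

```text
clock: 10.9
tcp_pos: [0.4382, -0.1788, 0.0309]
eef_rot: [0.806, 0.592, 0.001, 0.002]
wrist_force: [7.5, -2.1, -1.2]
gripper_width: 0.066
grasp_force: 78.2
```

```bash
python3 st.py
```

```text
10.9 [ 0.4382 -0.1788  0.0309] tooly yaw -17.458399965437295 0.06583585881248073 78.16771030426025 [-0.39  0.23  0.76  2.13 -0.21  0.85  0.19] [ 7.5 -2.1 -1.2] [-0.53 -1.51  0.06]
```

The stop is reached. I ease off, grip harder and lift straight up.

Request:
{"name": "move_arm", "arguments": {"series": [0.07,-0.02,0,0,0.07,-0.02,0,0,0.07,-0.02,0.2,0,0.07,-0.02,0.4,0,0.07,-0.02,0.6,0,0.07,-0.02,0.8,0,0.07,-0.02,1.0,0,0.07,-0.02,1.2,0], "newtons": 120}}

```text
clock: 11.9
tcp_pos: [0.437, -0.1783, 0.0659]
eef_rot: [0.806, 0.592, -0.001, -0.001]
wrist_force: [-0.8, -0.3, -3.5]
gripper_width: 0.048
grasp_force: 118.2
```

```bash
python3 st.py
```

```text
11.9 [ 0.437  -0.1783  0.0659] tooly yaw -17.463811404479273 0.04829382501171673 118.23320031166077 [-0.43  0.16  0.78  2.1  -0.14  0.93  0.13] [-0.8 -0.3 -3.5] [ 0.04  0.32 -0.05]
```

Request:
{"name": "move_arm", "arguments": {"series": [0,0,0.25,0,0,0,0.5,0,0,0,0.75,0,0,0,1,0,0,0,1.3,0,0,0,1.6,0,0,0,2,0,0,0,2.4,0]}}

```text
clock: 12.9
tcp_pos: [0.4384, -0.1788, 0.1392]
eef_rot: [0.806, 0.592, 0.0, -0.0]
wrist_force: [0.6, -0.1, -4.5]
gripper_width: 0.047
grasp_force: 118.2
```

```bash
python3 st.py;python3 - <<'E'
from h import *
s=cam('side'); save(s,'pics/g5.png',(200,200,330,340),4)
E
```

```text
12.9 [ 0.4384 -0.1788  0.1392] tooly yaw -17.471249933671416 0.0467116610745438 118.228200674057 [-0.47  0.03  0.79  2.03 -0.03  1.09  0.03] [ 0.6 -0.1 -4.5] [ 0.12  0.31 -0.02]
```

View pics/g5.png

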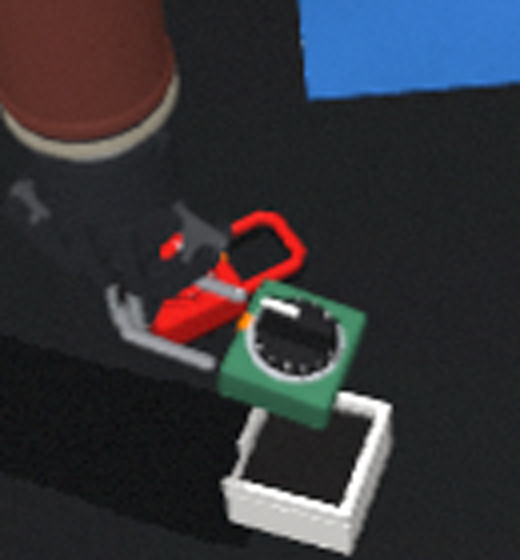

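The lock is out, held nearly level above the empty cradle. I raise it and carry it over to the mat.

Request:
{"name": "move_arm", "arguments": {"series": [0,0,0.5,0,0,0,1,0,0,0,1.8,0,0,0,2.6,0,0,0,3.4,0,0,0,4.2,0,0,0,4.8,0,0,0,5.2,0]}}

```text
clock: 13.95
tcp_pos: [0.4385, -0.1789, 0.2957]
eef_rot: [0.806, 0.591, 0.001, 0.0]
wrist_force: [-1.0, 0.3, -4.4]
gripper_width: 0.047
grasp_force: 118.3
```

Request:
{"name": "move_arm", "arguments": {"series": [0.1,0.3,0,0,0.3,1,0,0,0.5,1.8,0,0,0.8,2.7,0,0,1.0,3.6,0,0,1.3,4.5,0,0,1.6,5.4,0,0,1.9,6.3,0,0]}}

```text
clock: 14.95
tcp_pos: [0.4951, 0.012, 0.2933]
eef_rot: [0.806, 0.592, -0.001, -0.001]
wrist_force: [0.2, 0.5, -2.8]
gripper_width: 0.048
grasp_force: 118.3
```

Request:
{"name": "move_arm", "arguments": {"series": [0.3,0.9,0,0,0.6,1.8,0,0,0.9,2.7,0,0,1.1,3.6,0,0,1.4,4.5,0,0,1.6,5.4,0,0,1.8,6.2,0,0,1.9,6.7,0,0]}}

```text
clock: 15.95
tcp_pos: [0.5525, 0.2132, 0.294]
eef_rot: [0.806, 0.592, -0.0, -0.0]
wrist_force: [0.2, -0.3, -3.6]
gripper_width: 0.045
grasp_force: 118.2
```

Request:
{"name": "move_arm", "arguments": {"series": [0.1,0.3,0,0,0.1,0.5,0,0,0.1,0.5,0,0,0.1,0.5,0,0,0.1,0.5,0,0,0.1,0.5,0,0,0.1,0.5,0,0,0.1,0.5,0,0]}}

```text
clock: 16.95
tcp_pos: [0.5554, 0.2262, 0.2943]
eef_rot: [0.806, 0.592, 0.0, -0.0]
wrist_force: [1.3, 0.3, -3.1]
gripper_width: 0.048
grasp_force: 118.2
```

```bash
python3 st.py;python3 - <<'E'
from h import *
s=cam('side'); c=cam('top')
a=s['image'][40:280,200:420,::-1];b=c['image'][120:360,150:370,::-1]
cv2.imwrite('pics/g6.png',cv2.resize(np.hstack([a,b]),None,fx=1.8,fy=1.8))
E
```

```text
16.95 [0.5554 0.2262 0.2943] tooly yaw -17.466100705773997 0.048267310711840594 118.24142575263977 [-0.81  0.21  0.41  1.51 -0.08  1.44 -0.69] [ 1.3  0.3 -3.1] [ 0.07  0.28 -0.02]
```

View pics/g6.png

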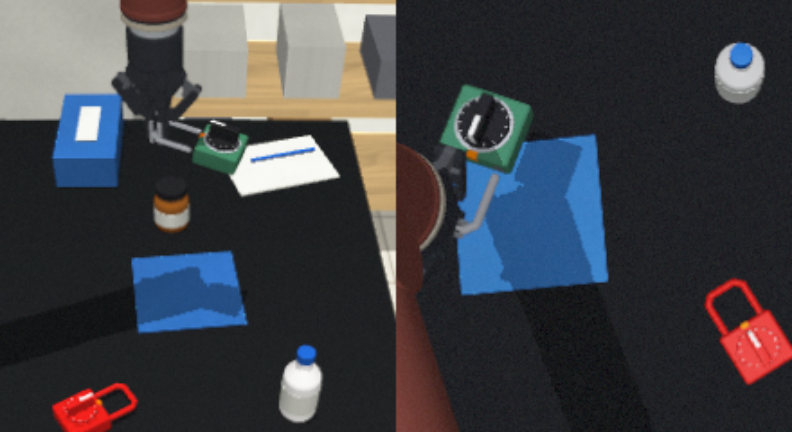

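The lock is held still, well above 100 mm. The crown is about 43 mm from the mat's centre, and the lock body about 55 mm.

```bash
python3 -c "
from plant import env; print(env.finish_job())"
```

```text
the job is handed in; nothing more can be done
None
```

I handed the job in with the lock opened and held by its shackle about 0.3 m above the mat. The dial had clicked in at the mark and the shackle was out to its stop; the arm never went near the bottle, jar or beaker. The hand-in returned no verdict.

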